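Try a clamp knob on the thread gauge and sort it

ROBOT

A 6-joint arm with a two-finger parallel gripper is mounted at the origin on the work surface. World frame = base frame: x ahead of the robot, y to its left, z up, the work surface at z = 0. Lengths are in mm, angles in rad, forces in N, time in s.
With the tool pointing down it reaches from about 400 to 825 mm from the base axis. Payload 7 kg.
Tool frame: the origin (TCP) lies at the very end of the fingers, on their centre line; the grasp point (between the pads) lies 19 mm behind it; z points along the fingers, y is the direction in which the jaws open and shut (so a half turn about z gives the same grasp; the last joint's range is limited). The gripper opens to 88 mm and grips with 3 to 60 N. Pads are 19 mm wide; open, the fingers measure 130 mm over their backs; the gripper's body (78 mm by 193 mm) begins 47 mm behind the grasp point.
Start: joints at [-0.816, 0.359, 0.012, 0, -1.224, -0.288], TCP at [303.742, -602.774, 226.561] pointing down, gripper open.
Joint ranges: [-3.07, 3.07], [-1.43, 2.12], [-1.02, 1.25], [-3.03, 1.67], [-3.05, -0], [-3.03, 3.03]. Speed limits (rad/s): [2.39, 2.39, 3.01, 3.14, 3.14, 3.14].

INTERFACE

Orientations are given as a unit quaternion [x, y, z, w].
In Python, from plant import bot gives the robot as it stands. Calls block until the motion is done:
- bot.move_ptp(position, orientation): joint-space move of the TCP to a pose.
- bot.line_to(position, velocity=150, ori=None): straight line of the TCP; ori=None keeps the orientation; velocity is the mean speed in mm/s.
- bot.move_joints(angles): joint-space move.
- bot.move_gripper(opening, force=None): finger opening in mm; force is the grip in N (None keeps the last); returns when the fingers have stopped.
- bot.pause(seconds).
- bot.solve_ik(position, orientation): joint angles nearest the present ones, or None.
- bot.read_state(): the state.
- bot.camera(name): name is "scene" or "top"; returns the picture (400x640x3 uint8, red, green, blue); there is no depth.
- bot.get_calibration(name): a dict with "fx", "fy", "cx", "cy" (pixels), "view" (4x4, takes a point from world to camera coordinates). Camera axes: x right, y up, looking along -z (the intrinsics and any distortion apply to the point x, -y, -z); pixel columns grow to the right and rows downward; lengths in mm; the calibration is good to about 2 mm. A picture is of the moment at which its call begins. get_calibration takes no time and is no camera call.
A pose or a line that the arm cannot do raises bot.Unreachable and nothing moves.
- bot.close_job(): hands the job in, once; it reports no verdict.
The state is a dict: "t": time; "joint_pos": joint angles; "qvel": joint speeds; "tau": joint torques, N m; "tcp_pos": TCP position; "eef_rot": TCP orientation; "contact_force": force on the tool from outside, world axes, zero at the start; "moment": the same for the moment, N m; "width": finger opening in mm.
Only numpy, scipy, OpenCV 4.12 (cv2) and the standard library are available. Lean on these libraries where they do the work, as an engineer would, in place of code of your own. Each camera call takes 0.05 s, during which the arm holds its last target.

TASK

Pick up the orange clamp knob and screw it clockwise onto the thread gauge until it binds, finger-tight and no harder. Then unscrew it, without pulling at the thread, and set it down gently and upright in the green tray if its skirt came fully home on the gauge's flange, or in the red tray if it bound short of the flange. Leave the other things on the bench where they are.

Things in the scene. Friction and masses are not known exactly. Their poses are not given: they have to be found in the camera images.
- knob_mid (a point): Loose orange clamp knob, 68 mm tall, 65 to 90 g; this point is on its axis, 34 mm above its underside; z up along the axis. Round skirt 46 mm across and 38 mm high, open below with a 35 mm bore, a wing on top. In some knobs a plug hidden in the bore stops them short on the gauge.
- knob_wing (a point): Middle of the knob's wing, where to grip it, 56 mm above the underside: a flat bar 44 mm long along the knob's x, 14 mm thick along its y, 38 to 68 mm above the underside.
- knob_pins (a point): On the knob's axis, 4 mm above its underside, level with its two steel pins, 4 mm thick, that point inward from the bore along +x and -x to 11.5 mm from the axis. The wing lies over the pins, and a half turn of the knob changes nothing.
- gauge_seat (a point): Thread gauge, fixed: 100 mm square base, round flange 60 mm across with its top 22 mm above the bench; this point is on the axis on the flange's top, z up, x along the two red marks. With the wing in line with the marks (within 0.25 rad, either way round) the pins drop in beside the thread starts and the knob's underside rests about 6 mm above the flange.
- gauge_thread (a point): On the gauge's axis, 18 mm above the flange: top of the dark, coarse, two-start right-hand thread, 31 mm across on a 21 mm core; lead 20 mm a turn (3.2 mm per rad), 2 mm axial play. Clockwise from above screws down. A sound knob, turned from the marks, meets the flange at about 1.7 rad and binds there at about 2.5 rad.
- gauge_tip (a point): Top of the gauge's post, 30 mm above the flange, which carries two steel stop lugs, 20 mm over both. A faulty knob's plug meets a lug: the knob binds about 1.2 rad from the marks, its underside 2 to 4 mm above the flange. Torque rises steeply at a bind, some 0.4 N m per 0.1 rad: 0.1 to 0.3 N m is finger-tight, over about 0.5 N m is too much.
- green_tray_floor (a point): Green open tray, fixed, for knobs that go home: 130 mm square, walls 4 mm thick and 28 mm high over the bench; this point is the centre of its inner floor, 4 mm above the bench.
- red_tray_floor (a point): Red open tray, fixed, for knobs that bind short; the same sizes and the same point.
- tyre_1: Bystander: black model-car tyre, 34 mm across, 22 mm high; origin under its centre
- tyre_2: Bystander: black model-car tyre, 34 mm across, 22 mm high; origin under its centre
- screwdriver: Bystander: small black screwdriver lying on the mat, 170 mm long
- wrench: Bystander: small steel spanner lying on the mat, 130 mm long
- oil_bottle: Bystander: yellow-green oil bottle, 44 mm across, 100 mm high; origin under its centre
- paint_jar: Bystander: blue paint jar, 40 mm across, 45 mm high; origin under its centre
- model_car: Bystander: yellow and black model car, 125 mm long, 62 mm wide, 31 mm high; origin under its centre
Mind the look-alikes: they are no part of the job. There is more than one size of the part that bears knob_mid; the job needs the smaller. Of the things shaped like the part that bears red_tray_floor, the red one is meant.

How it is judged (in metres and radians):
On the way:
1. the knob is screwed down to its stop: a sound one to within 1 mm of the flange, a faulty one at least 0.9 rad past the marks and under 5.2 mm above the flange (((x of plug_c0 in the frame of knob_mid above 0.011 m and z of knob_mid in the frame of gauge_seat below 0.035 m and horizontal distance between knob_mid and gauge_seat below 0.003 m and angle between knob_mid's own z axis and vertical below 0.08 rad) or (x of plug_c0 in the frame of knob_mid below 0.011 m and z of knob_mid in the frame of gauge_seat below 0.0392 m and horizontal distance between knob_mid and gauge_seat below 0.003 m and angle between knob_mid's own z axis and vertical below 0.08 rad and angle between the x axis of knob_mid and the x axis of gauge_seat, either way round above 0.9 rad))), for 0.2 s.
At the end, for the whole second after the job is handed in: The knob stands upright (within 0.15 rad) on the floor of the green tray if it is a sound one that went fully home on the gauge, of the red tray if it is one that bound short; its axis within 45 mm of the tray's middle along both sides of the tray; released and at rest (((x of plug_c0 in the frame of knob_mid above 0.011 m and x of knob_mid in the frame of green_tray_floor between -0.045 and 0.045 m and y of knob_mid in the frame of green_tray_floor between -0.045 and 0.045 m and z of knob_mid in the frame of green_tray_floor between 0.03 and 0.037 m) or (x of plug_c0 in the frame of knob_mid below 0.011 m and x of knob_mid in the frame of red_tray_floor between -0.045 and 0.045 m and y of knob_mid in the frame of red_tray_floor between -0.045 and 0.045 m and z of knob_mid in the frame of red_tray_floor between 0.03 and 0.037 m)) and angle between knob_mid's own z axis and vertical below 0.15 rad and distance of knob_mid from where it was at the start of the episode above 0.05 m and linear speed of knob below 0.02 m/s); the robot touches nothing.
It fails at once if the knob is forced, pressed or pulled on the gauge: the contact forces between them add up to more than 120 N (about 0.5 N m of turning) (contact force between knob and gauge above 120 N).
It fails at once if the knob is dropped: it moves faster than 0.5 m/s while no finger touches it (linear speed of knob above 0.5 m/s and contact force between the fingers and knob below 0.05 N).
It fails at once if another thing on the bench is moved by more than 20 mm (distance of any of tyre_1, tyre_2, screwdriver, wrench, oil_bottle, paint_jar, model_car from where it was at the start of the episode above 0.02 m).
It also fails if it takes over 67 s, if anything falls off the work surface, if the arm or the gripper's body presses on something with over 40 N, if the wrist force passes 120 N, or if a joint passes its speed limit or range.

## Working session

There is one attempt and no reset: what is moved stays moved. The work goes in short steps, each a Python script; the robot and the scene stay as the last script left them, time stands still between calls to the robot, and variables do not carry over. Pictures are saved under pics/ and viewed, and the job is handed in when it is done.

```bash
ls; mkdir -p pics; python3 - <<'E'
from plant import bot
import cv2,numpy as np
for n in("scene","top"):
    im=bot.camera(n); cv2.imwrite(f"pics/{n}0.png",im[...,::-1])
    c=bot.get_calibration(n); print(n,{k:(np.round(v,4).tolist() if k=="view" else v) for k,v in c.items()})
s=bot.read_state();print(s)
E
```

```text
pics
scene {'fx': 386.9623336067452, 'fy': 386.9623336067452, 'cx': 323.3316002701299, 'cy': 198.3733168499197, 'view': [[0.0282, 0.9996, 0.0016, -0.6992], [-0.7452, 0.02, 0.6665, 296.1284], [0.6662, -0.02, 0.7455, -1335.5571], [0.0, 0.0, 0.0, 1.0]]}
top {'fx': 432.9471609324821, 'fy': 432.9471609324821, 'cx': 315.9228078920491, 'cy': 200.4791566948586, 'view': [[-0.0186, -0.9996, -0.0198, 6.8899], [0.9846, -0.0217, 0.1735, -446.9337], [-0.1738, -0.0162, 0.9846, -1381.2988], [0.0, 0.0, 0.0, 1.0]]}
{'t': 0.1, 'joint_pos': array([-8.15916910e-01,  3.59319772e-01,  1.11408678e-02, -2.70572773e-04,
       -1.22411150e+00, -2.88120293e-01]), 'qvel': array([-0.00024802, -0.00072553,  0.00207266,  0.00142472,  0.00149551,
        0.00110766]), 'tau': array([-1.43083442e-03, -5.84160769e+01,  2.93749523e+01,  7.01551393e+00,
        1.01525907e-02, -8.25574352e-05]), 'tcp_pos': array([ 303.52167483, -602.41470991,  225.71612532]), 'eef_rot': array([-2.31221900e-01,  9.72900744e-01,  7.11106633e-04, -2.61865956e-04]), 'contact_force': array([ 0.15731937, -0.11175092, -0.17099415]), 'moment': array([0.02148013, 0.03189299, 0.0189284 ]), 'width': 87.83315643606076}
```

View pics/scene0.png

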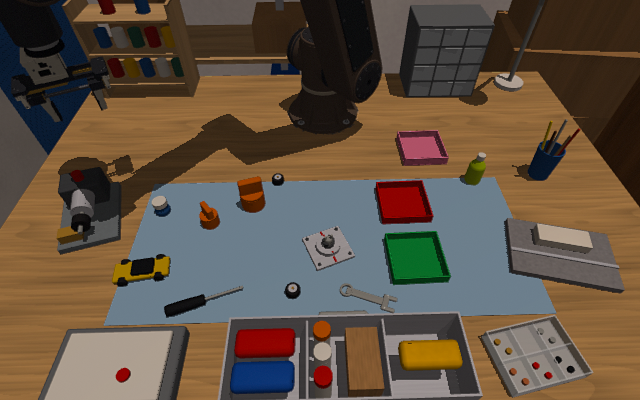

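View pics/top0.png

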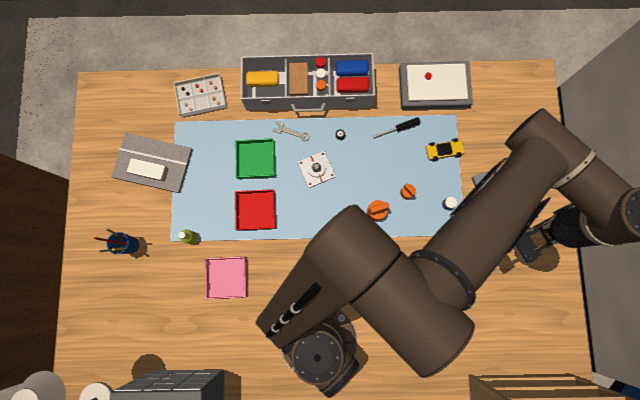

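The scene view shows two orange knobs, a small one at (209,216), top (408,191), and a larger one at (251,194), top (378,210). The job needs the small one. There are also two reddish trays: red at (404,201) and pink at (421,147), and the red one is meant. The gauge is at (328,245), top (317,169). I'll confirm these in enlarged crops.

```bash
cat > h.py <<'E'
import cv2,numpy as np
from plant import bot
def ray(n,u,v):
    c=bot.get_calibration(n);V=np.array(c["view"]);R=V[:3,:3];t=V[:3,3]
    d=np.array([(u-c["cx"])/c["fx"],-(v-c["cy"])/c["fy"],-1.0])
    return -R.T@t, R.T@d
def onz(n,u,v,z):
    o,d=ray(n,u,v); return o+d*(z-o[2])/d[2]
def proj(n,p):
    c=bot.get_calibration(n);V=np.array(c["view"]);q=V[:3,:3]@np.array(p)+V[:3,3]
    return c["cx"]+c["fx"]*q[0]/-q[2], c["cy"]+c["fy"]*-q[1]/-q[2]
def crop(src,u,v,w,h,s):
    c=src[v-h:v+h,u-w:u+w]; return cv2.resize(c,None,fx=s,fy=s,interpolation=cv2.INTER_CUBIC)
E
python3 - <<'E'
import cv2,numpy as np
from h import crop
s=cv2.imread("pics/scene0.png");t=cv2.imread("pics/top0.png")
a=np.hstack([crop(s,230,205,50,32,8)]);b=np.hstack([crop(t,393,200,25,16,8),crop(t,317,169,25,16,8)])
cv2.imwrite("pics/c1.png",np.vstack([cv2.resize(a,(800,320)),b[:, :800]]))
cv2.imwrite("pics/c2.png",crop(s,328,245,35,28,10))
E
```

```text
(no output)
```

View pics/c1.png

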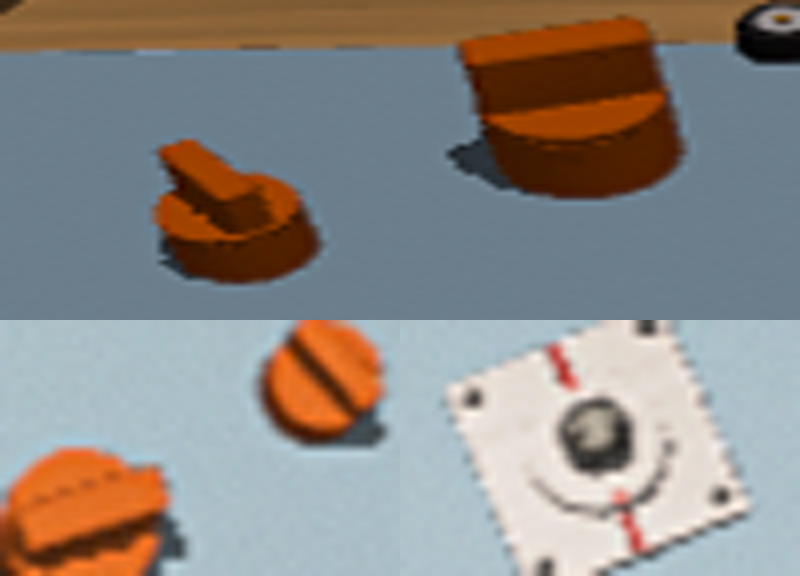

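View pics/c2.png

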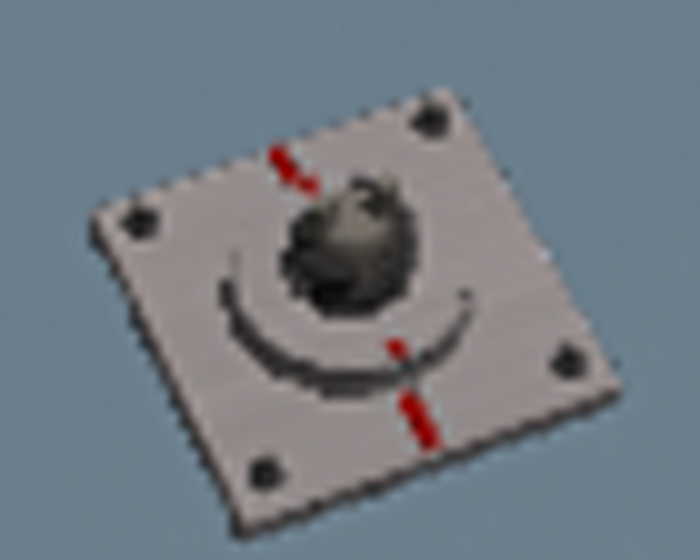

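The small knob at scene (209,216) is clearly the smaller one. Next I'll measure it, along with the gauge and the trays.

```bash
cat > m.py <<'E'
import cv2,numpy as np,sys
from h import *
def tri(p,q):
    o1,d1=ray("scene",*p);o2,d2=ray("top",*q);d1/=np.linalg.norm(d1);d2/=np.linalg.norm(d2)
    A=np.array([d1,-d2]).T;x=np.linalg.lstsq(A,o2-o1,rcond=None)[0]
    a=o1+x[0]*d1;b=o2+x[1]*d2;return (a+b)/2,np.linalg.norm(a-b)
def hsv(n):return cv2.cvtColor(cv2.imread(n),cv2.COLOR_BGR2HSV)
def big(m,roi):
    z=np.zeros_like(m);u0,v0,u1,v1=roi;z[v0:v1,u0:u1]=m[v0:v1,u0:u1]
    cs,_=cv2.findContours(z,cv2.RETR_EXTERNAL,cv2.CHAIN_APPROX_NONE);return max(cs,key=cv2.contourArea)
E
python3 - <<'E'
from m import *
S=hsv("pics/scene0.png");T=hsv("pics/top0.png")
# gauge base: low saturation bright
def quad(H,roi):
    c=big(cv2.inRange(H,(0,0,110),(180,55,255)),roi);h=cv2.convexHull(c)
    q=cv2.approxPolyDP(h,0.06*cv2.arcLength(h,True),True)[:,0].astype(float);return q
for H,n,roi in((S,"scene",(295,220,360,275)),(T,"top",(295,145,340,190))):
    q=quad(H,roi);print(n,q.tolist())
    for z in(8,10,12):
        P=np.array([onz(n,*p,z)for p in q]); print(z,P.mean(0).round(1),np.linalg.norm(P-np.roll(P,-1,0),axis=1).round(1))
    red=cv2.inRange(H,(0,130,90),(8,255,255))|cv2.inRange(H,(172,130,90),(180,255,255))
    v,u=np.nonzero(red[roi[1]:roi[3],roi[0]:roi[2]]);u=u+roi[0];v=v+roi[1]
    P=np.array([onz(n,a,b,14)for a,b in zip(u,v)]);d=P[:,:2]-P[:,:2].mean(0);w=np.linalg.svd(d,full_matrices=False)[2][0];print("marks",len(u),P.mean(0).round(1),np.degrees(np.arctan2(w[1],w[0])))
# trays
for nm,lo,hi,r1,r2 in(("green",(50,120,40),(75,255,255),(370,220,460,295),(225,130,285,190)),("red",(0,150,60),(6,255,255),(365,170,445,230),(225,182,285,240))):
    for H,n,r in((S,"scene",r1),(T,"top",r2)):
        m=cv2.inRange(H,lo,hi)
        if nm=="red": m|=cv2.inRange(H,(174,150,60),(180,255,255))
        h=cv2.convexHull(big(m,r));q=cv2.approxPolyDP(h,0.06*cv2.arcLength(h,True),True)[:,0].astype(float)
        P=np.array([onz(n,*p,28)for p in q]);print(nm,n,P.mean(0).round(1),np.linalg.norm(P-np.roll(P,-1,0),axis=1).round(1),P[:,:2].round(0).tolist())
# knob
for H,n,r in((S,"scene",(190,195,228,235)),(T,"top",(397,178,420,203))):
    m=cv2.inRange(H,(3,150,40),(18,255,255));c=big(m,r);print("knob",n,cv2.boundingRect(c),cv2.contourArea(c))
    s=H[r[1]:r[3],r[0]:r[2],2];print(np.array2string(np.where(m[r[1]:r[3],r[0]:r[2]]>0,s,0),max_line_width=250,threshold=99999) if 1 else"")
E
```

```text
scene [[337.0, 225.0], [355.0, 256.0], [317.0, 268.0], [301.0, 238.0]]
8 [562.7  -5.    8. ] [103.3  97.5  96.2 100.2]
10 [564.1  -5.1  10. ] [103.   97.2  95.9 100. ]
12 [565.4  -5.1  12. ] [102.8  97.   95.7  99.7]
marks 22 [573.2  -0.8  14. ] 21.491707926135884
top [[339.0, 145.0], [339.0, 189.0], [295.0, 189.0], [295.0, 145.0]]
8 [568.7  -7.4   8. ] [153.9 148.3 154.2 151. ]
10 [568.1  -7.5  10. ] [153.6 148.1 154.  150.8]
12 [567.6  -7.5  12. ] [153.4 147.9 153.8 150.6]
marks 10 [567.4  -2.1  14. ] -158.86101339200897
green scene [609.9 199.8  28. ] [139.9 122.3 141.3 127.6] [[538.0, 265.0], [678.0, 259.0], [682.0, 137.0], [541.0, 138.0]]
green top [598.7 201.8  28. ] [129.3 124.2 125.8 122.8] [[664.0, 143.0], [535.0, 137.0], [535.0, 261.0], [660.0, 266.0]]
red scene [435.5 198.5  28. ] [145.8 120.2 144.5 126.5] [[361.0, 263.0], [506.0, 257.0], [510.0, 137.0], [365.0, 137.0]]
red top [424.5 201.6  28. ] [124.  125.  127.2 120.2] [[488.0, 143.0], [364.0, 137.0], [360.0, 262.0], [487.0, 264.0]]
knob scene (200, 201, 19, 28) 340.5
[[  0   0   0   0   0   0   0   0   0   0   0   0  
[... 7859 characters left out ...]
3  87   0   0   0   0   0   0   0]
 [  0   0   0   0   0   0  81 131 194 233 237 235 241 240 178   0   0   0   0   0   0   0   0]
 [  0   0   0   0   0   0   0  79  86 111 148 166 168 148   0   0   0   0   0   0   0   0   0]
 [  0   0   0   0   0   0   0   0  76  67  74  74  78   0   0   0   0   0   0   0   0   0   0]
 [  0   0   0   0   0   0   0   0   0   0   0   0   0   0   0   0   0   0   0   0   0   0   0]
 [  0   0   0   0   0   0   0   0   0   0   0   0   0   0   0   0   0   0   0   0   0   0   0]
 [  0   0   0   0   0   0   0   0   0   0   0   0   0   0   0   0   0   0   0   0   0   0   0]
 [  0   0   0   0   0   0   0   0   0   0   0   0   0   0   0   0   0   0   0   0   0   0   0]]
```

```bash
python3 - <<'E'
from m import *
def quadsub(n,roi,smax,vmin):
    H=hsv(f"pics/{n}0.png");m=cv2.inRange(H,(0,0,vmin),(180,smax,255))
    m=cv2.morphologyEx(m,cv2.MORPH_OPEN,np.ones((3,3)))
    c=big(m,roi);h=cv2.convexHull(c);q=cv2.approxPolyDP(h,0.08*cv2.arcLength(h,True),True)[:,0].astype(float)
    pts=c[:,0].astype(float);L=[]
    for i in range(len(q)):
        a,b=q[i],q[(i+1)%len(q)];d=(b-a)/np.linalg.norm(b-a);r=pts-a;t=r@d;e=abs(r@np.array([-d[1],d[0]]))
        s=pts[(e<1.6)&(t>3)&(t<np.linalg.norm(b-a)-3)];vx,vy,x,y=cv2.fitLine(s.astype(np.float32),cv2.DIST_HUBER,0,.01,.01).ravel();L.append(np.cross([x,y,1],[x+vx,y+vy,1]))
    Q=[]
    for i in range(len(L)):
        p=np.cross(L[i-1],L[i]);Q.append(p[:2]/p[2])
    return np.array(Q)
S=quadsub("scene",(295,220,360,275),45,100);T=quadsub("top",(293,143,342,193),25,150)
print(S.round(1).tolist(),T.round(1).tolist())
for n,Q in(("scene",S),("top",T)):
  for z in (6,10,14):
    P=np.array([onz(n,*p,z)for p in Q]);
    d=P[2]-P[0];print(n,z,P.mean(0).round(1),np.linalg.norm(P-np.roll(P,-1,0),axis=1).round(1),[round(float(np.degrees(np.arctan2(*(P[(i+1)%4]-P[i])[1::-1])))%90,1) for i in range(4)])
def dc(Q): # diag intersection
    Q=np.c_[Q,np.ones(4)];p=np.cross(np.cross(Q[0],Q[2]),np.cross(Q[1],Q[3]));return p[:2]/p[2]
print("centre tri",tri(dc(S),dc(T)),dc(S),dc(T))
# knob top faces & wing
for n,c in(("scene",(209,216)),("top",(408,191))):
    im=cv2.imread(f"pics/{n}0.png")
    print(n,proj(n,(564,-5,52)),proj(n,(564,-5,22)))
E
```

```text
[[341.6, 229.3], [349.4, 257.0], [317.5, 268.2], [303.7, 240.8]] [[305.1, 155.2], [315.0, 178.0], [299.1, 174.0]]
scene 6 [567.8  -3.5   6. ] [ 85.5  82.9  86.8 102.5] [9.3, 20.6, 22.4, 19.0]
scene 10 [570.6  -3.7  10. ] [ 85.1  82.5  86.4 102. ] [9.3, 20.6, 22.4, 19.0]
scene 14 [573.3  -3.8  14. ] [ 84.6  82.1  85.9 101.4] [9.3, 20.6, 22.4, 19.0]Traceback (most recent call last):
  File "<stdin>", line 19, in <module>
IndexError: index 3 is out of bounds for axis 0 with size 3
```

```bash
cat > g.py <<'E'
from m import *
def quad(n,roi,f="0"):
    im=cv2.imread(f"pics/{n}{f}.png").astype(float);u0,v0,u1,v1=roi
    s=8;c=cv2.resize(im[v0:v1,u0:u1],None,fx=s,fy=s,interpolation=cv2.INTER_LINEAR)
    br=c[...,0]-c[...,2];mat=np.median(br);  # blue minus red
    m=(br<mat*0.5).astype(np.uint8)*255
    m=cv2.morphologyEx(m,cv2.MORPH_OPEN,np.ones((9,9)))
    k=big(m,(0,0,m.shape[1],m.shape[0]));h=cv2.convexHull(k)
    r=cv2.minAreaRect(h)
    q=cv2.approxPolyDP(h,0.05*cv2.arcLength(h,True),True)[:,0]
    return ((q+.5)/s-.5+[u0,v0]),mat,m
if __name__=="__main__":
    o=[]
    for n,roi in(("scene",(293,215,363,277)),("top",(291,141,344,196))):
        Q,mat,m=quad(n,roi);o.append(cv2.resize(m,(390,390)));print(n,mat,Q.round(1).tolist())
        for z in (6,10,14):
            P=np.array([onz(n,*p,z)for p in Q]);print(z,P.mean(0).round(1),np.linalg.norm(P-np.roll(P,-1,0),axis=1).round(1),[round(float(np.degrees(np.arctan2(*(P[(i+1)%len(P)]-P[i])[1::-1])))%90,1) for i in range(len(P))])
    cv2.imwrite("pics/gm.png",np.hstack(o))
E
python3 g.py
```

```text
scene 31.6171875 [[337.6, 225.6], [354.6, 255.9], [316.4, 270.3], [301.6, 237.8]]
6 [563.1  -4.8   6. ] [100.7 100.3 101.6  99.5] [21.1, 22.0, 20.7, 21.5]
10 [565.9  -5.   10. ] [100.2  99.8 101.1  99. ] [21.1, 22.0, 20.7, 21.5]
14 [568.7  -5.1  14. ] [ 99.7  99.3 100.6  98.5] [21.1, 22.0, 20.7, 21.5]
top 27.33203125 [[324.1, 150.3], [335.4, 176.3], [308.1, 187.4], [297.1, 161.1]]
6 [562.6  -4.4   6. ] [ 99.2 100.2  99.6  99.7] [21.6, 21.3, 21.3, 21.0]
10 [561.6  -4.5  10. ] [98.9 99.9 99.3 99.4] [21.6, 21.3, 21.3, 21.0]
14 [560.6  -4.6  14. ] [98.7 99.7 99.1 99.1] [21.6, 21.3, 21.3, 21.0]
```

```bash
python3 - <<'E'
from m import *
t=cv2.imread("pics/top0.png");a=crop(t,317,169,26,26,11);b=crop(t,408,191,14,26,11);cv2.imwrite("pics/c3.png",np.hstack([a[:,:480],b])[:, :800])
E
```

```text
(no output)
```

View pics/gm.png

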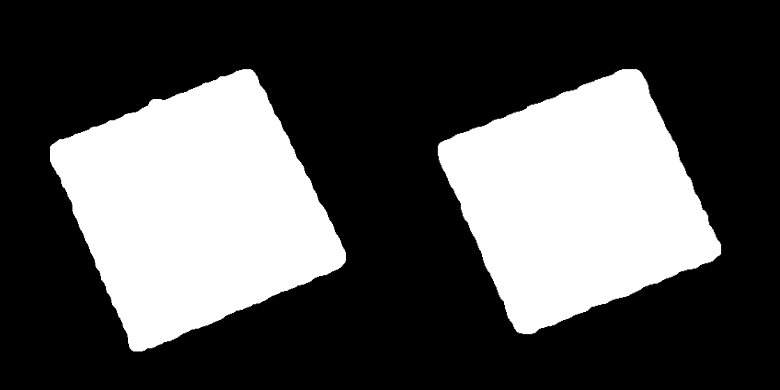

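View pics/c3.png

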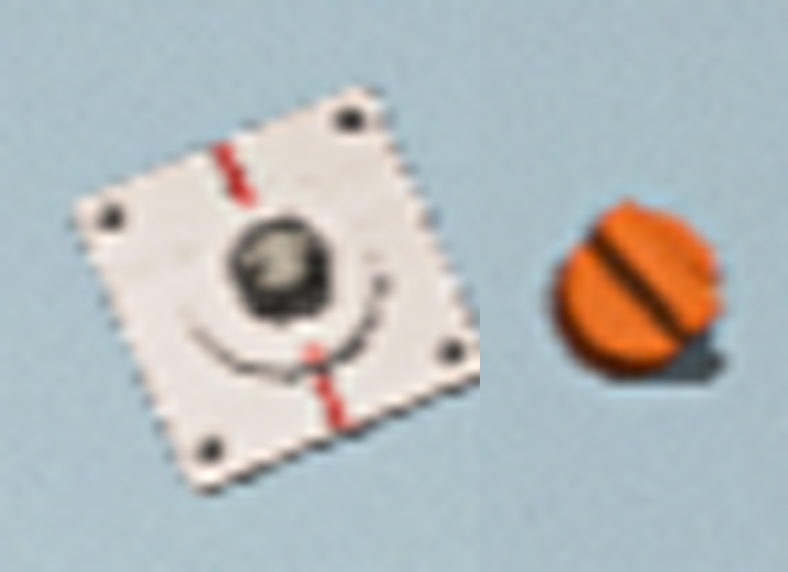

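```bash
python3 - <<'E'
from m import *
for n in("scene","top"):print(n,ray(n,320,200)[0].round(0))
print("knob",onz("scene",205.5,206.4,68).round(1),onz("top",410.6,189.2,68).round(1),tri((205.5,206.4),(410.6,189.2)))
P=[onz("scene",*p,68) for p in((200,203.5),(203.3,201),(210.7,208.7),(208,212.3))];P=np.array(P);print(P[:,:2].round(1))
d=(P[2]+P[3]-P[0]-P[1]);print("wing",np.linalg.norm(d)/2,np.degrees(np.arctan2(d[1],d[0]))%180, np.linalg.norm(P[0]-P[1]),np.linalg.norm(P[2]-P[3]))
a=onz("top",405.4,187,68);b=onz("top",411.6,194,68);d=b-a;print("top ang",np.degrees(np.arctan2(d[1],d[0]))%180)
for n,roi,vm in(("scene",(318,228,338,253),0),("top",(308,157,326,177),0)):
    s=8;im=cv2.imread(f"pics/{n}0.png");u0,v0,u1,v1=roi
    c=cv2.cvtColor(cv2.resize(im[v0:v1,u0:u1],None,fx=s,fy=s,interpolation=cv2.INTER_LINEAR),cv2.COLOR_BGR2GRAY)
    m=(c<(95 if n=="scene" else 190)).astype(np.uint8)*255;k=cv2.convexHull(big(m,(0,0,m.shape[1],m.shape[0])));x,y,w,h=cv2.boundingRect(k)
    mm=cv2.moments(k);print(n,"post",np.array([x,y,x+w,y+h])/s+[u0,v0,u0,v0],mm["m10"]/mm["m00"]/s+u0,mm["m01"]/mm["m00"]/s+v0)
for z in(22,40,52): 
    for x in (560,563,566): print(z,x,[np.round(proj(n,(x,-4.6,z)),1).tolist() for n in("scene","top")])
E
```

```text
scene [1110.  -32.  798.]
top [ 200.  -25. 1438.]
knob [ 476.8 -305.7   68. ] [ 472.  -307.6   68. ] (array([ 472.76109682, -307.97395325,   63.43344233]), np.float64(1.1493104209919331))
[[ 466.8 -321.1]
 [ 458.6 -314.3]
 [ 484.6 -291.5]
 [ 496.1 -296.2]]
wing 36.48014030373278 40.7630124937451 10.590319256792876 12.36512809106126
top ang 38.47522412898755
scene post [321.    234.875 334.75  248.875] 328.10184939385897 242.12975842845765
top post [311.25  162.125 321.625 173.   ] 316.5887618176273 167.5683363830436
22 560 [[327.6, 242.0], [316.1, 168.3]]
22 563 [[327.7, 243.0], [316.1, 167.4]]
22 566 [[327.7, 244.0], [316.1, 166.5]]
40 560 [[327.7, 237.6], [316.0, 166.9]]
40 563 [[327.8, 238.6], [316.0, 166.1]]
40 566 [[327.8, 239.7], [316.0, 165.2]]
52 560 [[327.8, 234.7], [315.9, 166.0]]
52 563 [[327.8, 235.7], [315.9, 165.2]]
52 566 [[327.9, 236.7], [315.9, 164.3]]
```

```bash
cat >> h.py <<'E'
def q(yaw): return [np.cos(yaw/2),np.sin(yaw/2),0.,0.]
G=np.array([562.5,-5.,22.]);GY=np.radians(21.4);K=np.array([474.,-307.]);KY=np.radians(40.)
def show(s=None):
    s=s or bot.read_state();print("t%.2f tcp"%s["t"],np.round(s["tcp_pos"],1),"F",np.round(s["contact_force"],1),"M",np.round(s["moment"],2),"w%.1f"%s["width"],"j6 %.2f"%s["joint_pos"][5]);return s
E
python3 - <<'E'
from h import *
for h in(0,np.pi,-np.pi):
    print(h,"knob",np.round(bot.solve_ik([*K,42],q(KY+h)),2) if bot.solve_ik([*K,42],q(KY+h)) is not None else None)
    for a in(0.3,0,-.8,-1.6,-2.2,-2.7):
        r=bot.solve_ik([*G[:2],G[2]+50],q(GY+h+a));print(a,None if r is None else np.round(r,2))
E
```

```text
0 knob [-0.23  0.37 -0.46  0.   -0.75  2.5 ]
0.3 [ 0.34  0.33 -0.43  0.   -0.81  1.91]
0 [ 0.34  0.33 -0.43  0.   -0.81  1.61]
-0.8 [ 0.34  0.33 -0.43  0.   -0.81  0.81]
-1.6 [ 0.34  0.33 -0.43  0.   -0.81  0.01]
-2.2 [ 0.34  0.33 -0.43  0.   -0.81 -0.59]
-2.7 [ 0.34  0.33 -0.43  0.   -0.81 -1.09]
3.141592653589793 knob [-0.23  0.37 -0.46  0.   -0.75 -0.64]
0.3 [ 0.34  0.33 -0.43  0.   -0.81 -1.24]
0 [ 0.34  0.33 -0.43  0.   -0.81 -1.54]
-0.8 [ 0.34  0.33 -0.43  0.   -0.81 -2.34]
-1.6 None
-2.2 [ 0.34  0.33 -0.43  0.   -0.81  2.55]
-2.7 [ 0.34  0.33 -0.43  0.   -0.81  2.05]
-3.141592653589793 knob [-0.23  0.37 -0.46  0.   -0.75 -0.64]
0.3 [ 0.34  0.33 -0.43  0.   -0.81 -1.24]
0 [ 0.34  0.33 -0.43  0.   -0.81 -1.54]
-0.8 [ 0.34  0.33 -0.43  0.   -0.81 -2.34]
-1.6 None
-2.2 [ 0.34  0.33 -0.43  0.   -0.81  2.55]
-2.7 [ 0.34  0.33 -0.43  0.   -0.81  2.05]
```

```bash
python3 - <<'E'
from m import *
for v in (206,207,208,209):print(tri((249.9,181.4),(379.5,v)))
# below fork: base of knob near edge z=0
print(onz("scene",252,211,0))
bot.move_gripper(45,8)
bot.move_ptp([*K,150],q(KY));show()
bot.move_ptp([*K,115],q(KY));show()
for n,(u,v) in(("scene",(215,205)),("top",(405,190))):
    im=bot.camera(n)[...,::-1];cv2.imwrite(f"pics/{n}1.png",im)
a=crop(cv2.imread("pics/scene1.png"),215,195,40,40,8);b=crop(cv2.imread("pics/top1.png"),405,195,10,40,8)
cv2.imwrite("pics/c4.png",np.hstack([a,b]))
E
```

```text
(array([ 415.5283577 , -200.50360978,   91.28977738]), np.float64(3.951770402629469))
(array([ 412.81090322, -200.94172103,   88.51283155]), np.float64(3.5280412930371243))
(array([ 410.08435571, -201.38125984,   85.72682765]), np.float64(3.1028864127636466))
(array([ 407.34867193, -201.8222328 ,   82.93172383]), np.float64(2.6762987456279))
[ 437.45870036 -203.45380377    0.        ]
t3.35 tcp [ 474.  -307.2  150.1] F [ 1.   0.4 -0.6] M [-0.14  0.13  0.02] w45.1 j6 2.50
t3.62 tcp [ 472.6 -306.9  113.9] F [ 1.1 -0.1  0.7] M [-0.14  0.05  0.  ] w45.0 j6 2.50
```

View pics/c4.png

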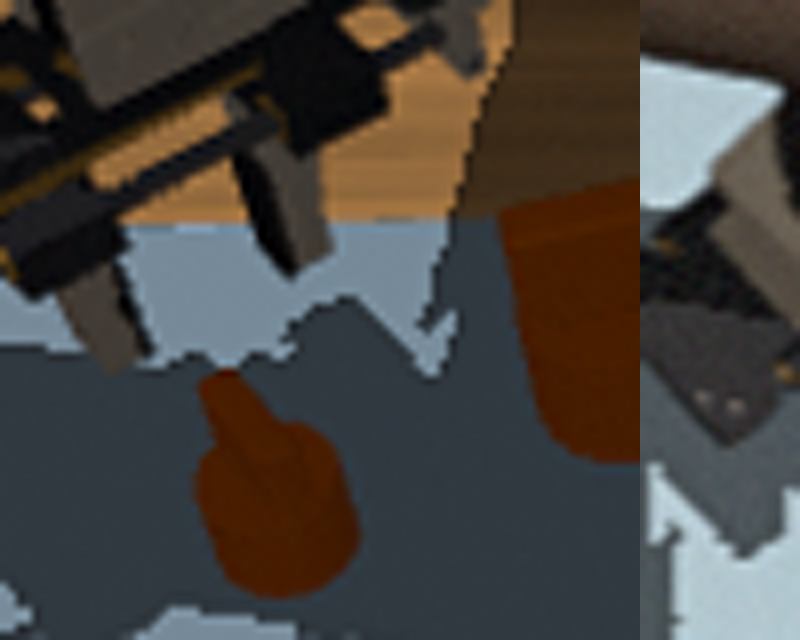

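View pics/top1.png

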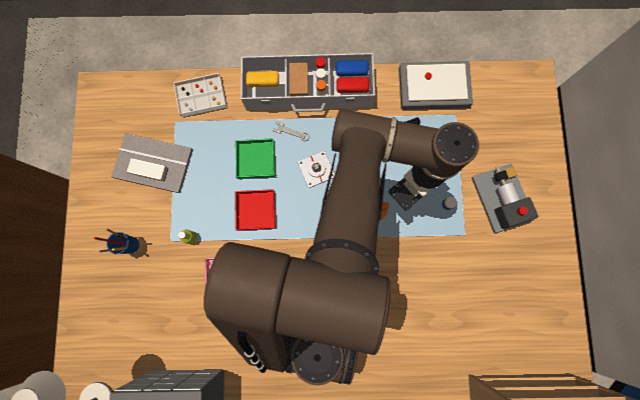

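```bash
python3 - <<'E'
from h import *
print(proj("scene",(472.6,-306.9,113.9)))
bot.line_to([*K,70],80);show()
im=bot.camera("scene")[...,::-1];cv2.imwrite("pics/scene2.png",im);cv2.imwrite("pics/c5.png",crop(im,210,205,35,30,11))
E
```

```text
(np.float64(200.9762877915428), np.float64(192.6599878624662))
t4.42 tcp [ 474.3 -307.1   70.3] F [0.9 0.1 1.2] M [-0.13  0.06  0.05] w45.1 j6 2.50
```

View pics/c5.png

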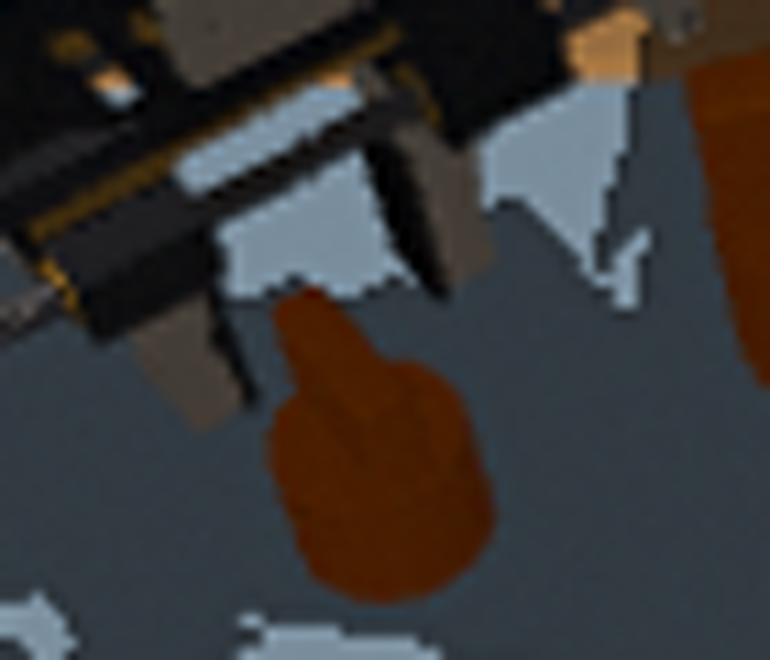

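The fingertips straddle the wing at about (206,207) in the scene view, which is centred. I'll go down and grip.

```bash
python3 - <<'E'
from h import *
bot.line_to([*K,43],50);show()
bot.move_gripper(5,25);show()
bot.line_to([*K,60],40);s=show()
bot.line_to([*K,120],120);s=show()
im=bot.camera("scene")[...,::-1];cv2.imwrite("pics/scene3.png",im);cv2.imwrite("pics/c6.png",crop(im,205,190,35,30,11))
E
```

```text
t5.17 tcp [ 474.  -307.1   42.9] F [-0.4 -0.3 -0. ] M [-0.16  0.04  0.06] w44.6 j6 2.50
t5.78 tcp [ 474.1 -307.    43.1] F [-0.   0.1  0.8] M [-0.1   0.09  0.01] w13.9 j6 2.50
t6.36 tcp [ 474.  -307.    60.2] F [-0.3 -0.9 -0.5] M [-0.15  0.08  0.04] w14.0 j6 2.50
t7.01 tcp [ 473.6 -306.7  119.4] F [-0.8  0.9 -0.9] M [-0.11  0.11  0.01] w13.8 j6 2.50
```

View pics/c6.png

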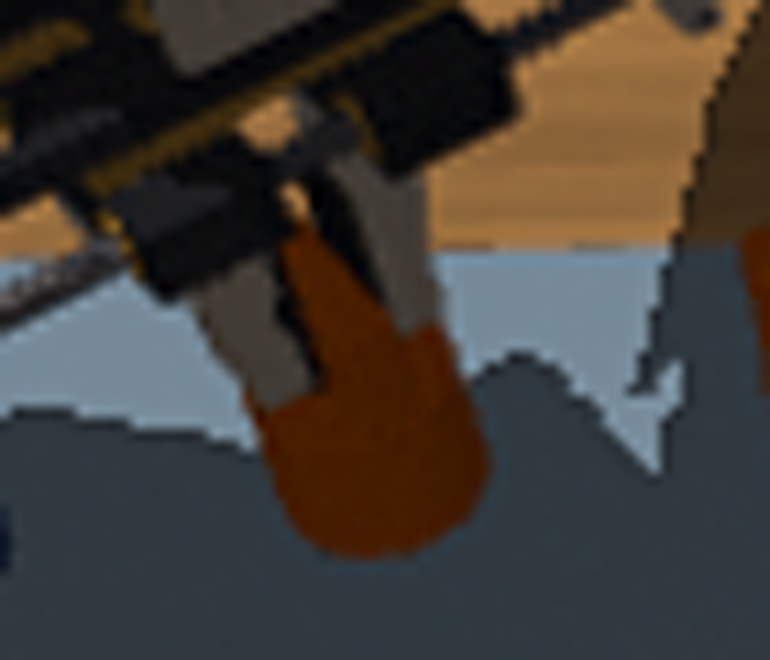

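```bash
python3 - <<'E'
from h import *
bot.line_to([*K,200],250)
bot.move_ptp([*G[:2],200],q(GY));show()
bot.line_to([*G[:2],106],150);bot.pause(.2);show()
for n in("scene","top"):
    im=bot.camera(n)[...,::-1];cv2.imwrite(f"pics/{n}4.png",im)
im=cv2.imread("pics/scene4.png")
cv2.imwrite("pics/c7.png",crop(im,328,235,38,38,10))
E
```

```text
t8.72 tcp [562.1  -5.7 199.3] F [ 0.2 -0.8 -0.7] M [-0.14  0.11  0.01] w14.0 j6 1.61
t9.70 tcp [563.1  -4.9 107.1] F [ 0.6 -0.3 -1. ] M [-0.17  0.1  -0.01] w13.9 j6 1.61
```

View pics/c7.png

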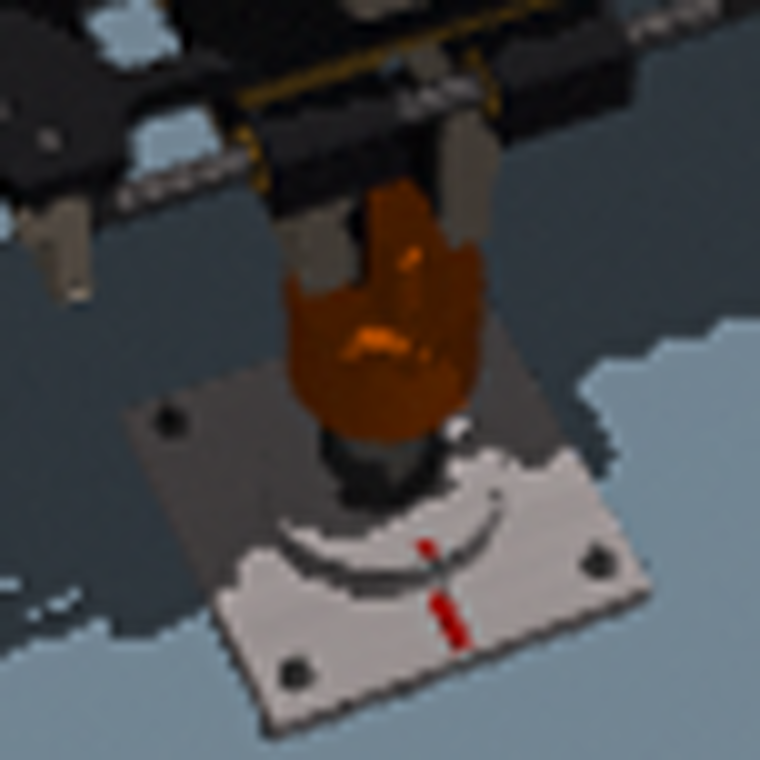

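View pics/top4.png

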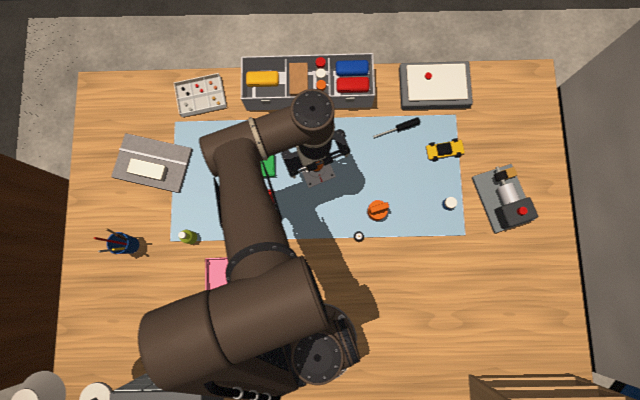

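```bash
python3 - <<'E'
from m import *
im=cv2.imread("pics/scene4.png");u0,v0,u1,v1=310,205,345,247;s=8
c=cv2.cvtColor(cv2.resize(im[v0:v1,u0:u1],None,fx=s,fy=s,interpolation=cv2.INTER_LINEAR),cv2.COLOR_BGR2HSV)
m=cv2.inRange(c,(3,140,40),(20,255,255));k=big(m,(0,0,m.shape[1],m.shape[0]))[:,0]
p=(k+.5)/s-.5+[u0,v0]
i=p[:,1].argmax();print("bottom",p[p[:,1]>p[:,1].max()-.2].mean(0),"L",p[:,0].min(),"R",p[:,0].max())
for r in(228,230,232,234,236): e=p[abs(p[:,1]-r)<.15];print(r,e[:,0].min(),e[:,0].max(),e[:,0].mean())
b=p[:,1].max()
for z in(62,63,64,65):print(z,onz("scene",328.4,b,z)[:2]-[23,0])
print(proj("scene",(563,-5,83)),proj("scene",(563,-28,83)),proj("scene",(563,18,83)))
E
```

```text
bottom [328.25  240.875] L 318.0625 R 337.8125
228 318.5625 337.6875 328.125
230 318.5625 337.3125 327.9375
232 318.4375 337.4375 327.90625
234 318.4375 337.0625 327.75
236 319.1875 336.3125 327.75
62 [562.44629095  -4.15690532]
63 [563.15942629  -4.19465141]
64 [563.87256163  -4.23239749]
65 [564.58569697  -4.27014358]
(np.float64(327.7825039371407), np.float64(227.74641353849523)) (np.float64(317.87805409909873), np.float64(227.95958617704002)) (np.float64(337.6768116002343), np.float64(227.53345918912652))
```

The skirt axis comes out at about (563.2, -4.4), so it is within about 1 mm of the gauge. I'll descend with force watch.

```bash
cat >> h.py <<'E'
def avg(n=5):
    a=[]
    for _ in range(n):
        bot.pause(.01);s=bot.read_state();a.append(np.r_[s["tcp_pos"],s["contact_force"],s["moment"],s["width"],s["t"]])
    return np.mean(a,0)
def down(xy,yaw,z0,z1,step=1.5,fmax=5,v=25,b=None):
    b=avg(8) if b is None else b
    z=z0
    while z>z1:
        z=max(z-step,z1);bot.line_to([*xy,z],v,q(yaw));a=avg(3);f=a[3:6]-b[3:6]
        if np.linalg.norm(f)>fmax: break
    print("down z%.1f"%z,a[:3].round(1),"dF",f.round(1),"dM",(a[6:9]-b[6:9]).round(2),"w%.1f t%.1f"%(a[9],a[10]));return z,f,b
E
python3 - <<'E'
from h import *
down(G[:2],GY,106,72)
E
```

```text
down z72.0 [562.5  -5.   72. ] dF [ 0.6 -0.3 -0.1] dM [-0.01  0.01  0.03] w14.1 t16.2
```

It dropped in without resistance. Next I'll settle to contact and screw down, following the helix with force and torque watch.

```bash
cat > screw.py <<'E'
from h import *
import json
b=avg(12)
xy=G[:2].copy();z,f,_=down(xy,GY,72,69.5,.5,3,b=b)
z0=z;th=0;off=0;log=[];stop=None
while th<2.9:
    st=.1 if (th<.85 or 1.45<th<2.1) else .03
    th+=st
    zt=max(z0-3.18*th,64.2)+off   # 65 = underside on flange
    bot.line_to([*xy,zt],40,q(GY-th))
    a=avg(4);F=a[3:6]-b[3:6];M=a[8]-b[8]
    log.append((round(th,3),round(zt,2),*F.round(1).tolist(),round(float(M),3),round(float(a[2]),2)))
    if M>.1:
        a=avg(10);M=a[8]-b[8];F=a[3:6]-b[3:6]
        if M>.1: stop="torque";break
    if np.linalg.norm(F)>18: stop="force";break
    if F[2]>2.5: off+=min(.08*F[2],.5)
    if F[2]<-2.5: off-=min(-.08*F[2],.5)
    xy+=np.clip(.06*F[:2]*(abs(F[:2])>2),-.2,.2)
bot.pause(.3)
a=avg(12);print(stop,"th",th,"F",(a[3:6]-b[3:6]).round(1),"Mz",a[8]-b[8],"tcp",a[:3].round(2),"cmdz",zt,"xy",xy,"t",a[10])
for l in log[::2]:print(l)
print(log[-3:])
json.dump(dict(th=th,z=zt,z0=z0,xy=xy.tolist(),b=b.tolist(),log=log),open("st.json","w"))
E
python3 screw.py
```

```text
down z70.0 [562.7  -5.   70.5] dF [-1.5 -0.5  6.4] dM [ 0.01  0.69 -0.01] w13.9 t17.4
torque th 2.439999999999999 F [ 5.8 -2.2 -3.3] Mz 0.12118441486014327 tcp [565.26  -1.13  65.7 ] cmdz 65.74473569137699 xy [565.19352824  -0.74903806] t 30.295833333333334
(0.1, 69.68, -0.9, 1.2, 6.1, -0.044, 70.22)
(0.3, np.float64(69.89), 0.3, 1.5, 2.9, -0.023, 69.86)
(0.5, np.float64(69.49), -0.8, 1.4, 1.9, -0.005, 69.4)
(0.7, np.float64(69.06), -2.0, 4.5, 1.6, 0.052, 68.85)
(0.9, np.float64(68.42), -1.8, 4.6, 1.0, 0.052, 68.28)
(0.96, np.float64(68.23), -1.6, 4.5, 0.3, 0.041, 68.15)
(1.02, np.float64(68.04), -0.9, 4.2, 0.2, 0.031, 68.04)
(1.08, np.float64(67.85), -0.6, 2.3, 0.0, 0.02, 67.88)
(1.14, np.float64(67.66), -0.1, 1.9, 0.3, 0.016, 67.69)
(1.2, np.float64(67.47), -0.4, 1.7, 0.4, 0.003, 67.49)
(1.26, np.float64(67.28), 0.7, 2.5, 0.2, 0.055, 67.31)
(1.32, np.float64(67.09), 0.2, 2.3, 0.6, 0.022, 67.1)
(1.38, np.float64(66.9), 0.6, 2.3, 0.2, 0.02, 66.92)
(1.44, np.float64(66.71), 0.8, 2.7, 0.0, 0.023, 66.71)
(1.57, np.float64(66.29), 2.5, 1.9, -0.5, 0.025, 66.36)
(1.77, np.float64(65.66), 2.7, 3.0, 1.6, -0.024, 65.93)
(1.97, np.float64(65.79), 3.6, 3.1, 2.6, 0.003, 65.98)
(2.17, np.float64(65.99), 3.9, 2.0, 0.0, -0.002, 65.99)
(2.23, np.float64(65.99), 4.8, 1.9, -0.3, 0.021, 65.94)
(2.29, np.float64(65.99), 4.7, 1.4, -0.9, 0.024, 65.92)
(2.35, np.float64(65.99), 4.7, 0.5, -2.3, 0.026, 65.85)
(2.41, np.float64(65.74), 5.6, -1.8, -2.4, 0.092, 65.74)
[(2.38, np.float64(65.99), 5.0, -1.4, -3.1, 0.073, 65.84), (2.41, np.float64(65.74), 5.6, -1.8, -2.4, 0.092, 65.74), (2.44, np.float64(65.74), 5.6, -1.8, -3.4, 0.112, 65.71)]
```

```bash
python3 - <<'E'
from h import *
im=bot.camera("scene")[...,::-1];cv2.imwrite("pics/scene5.png",im);cv2.imwrite("pics/c8.png",crop(im,328,240,28,28,14));show()
E
```

```text
t30.39 tcp [565.3  -1.1  65.7] F [ 6.  -1.2 -3.8] M [-0.92 -2.4   0.15] w13.9 j6 -0.84
```

View pics/c8.png

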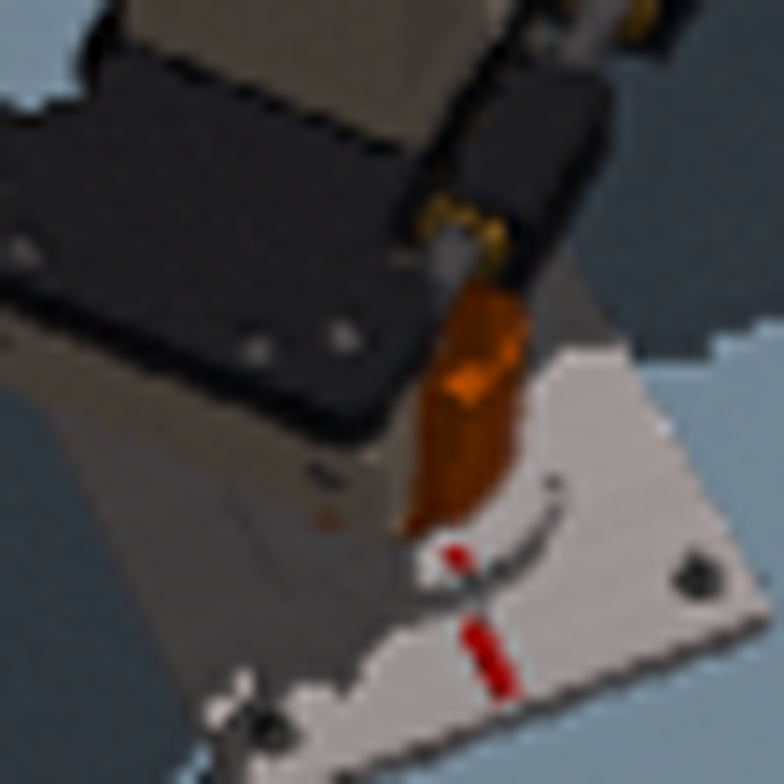

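```bash
cat > tight.py <<'E'
from h import *
import json
d=json.load(open("st.json"));b=np.array(d["b"]);xy=np.array(d["xy"]);th=d["th"];z=d["z"];M=0
for i in range(12):
    a=avg(5);F=a[3:6]-b[3:6];M=a[8]-b[8];print(round(th,3),round(z,2),F.round(1),round(M,3),a[2].round(2))
    if M>.2: break
    z-= .3 if F[2]<-2 else 0
    xy+=np.clip(.1*F[:2]*(abs(F[:2])>2),-.4,.4)
    th+=.02 if M<.16 else 0.01
    bot.line_to([*xy,z],40,q(GY-th))
bot.pause(.3);a=avg(10);print("end",th,z,xy,(a[3:6]-b[3:6]).round(1),a[8]-b[8],a[:3].round(2),a[10])
d.update(th=th,z=z,xy=xy.tolist());json.dump(d,open("st.json","w"))
E
python3 tight.py
```

```text
2.44 65.74 [ 5.9 -2.5 -3.4] 0.102 65.7
2.46 65.44 [ 3.6 -1.9  0.6] 0.163 65.61
2.47 65.44 [ 1.6 -2.1  3.8] 0.291 65.55
end 2.469999999999999 65.44473569137699 [565.95753532  -0.99490883] [ 0.3 -2.2  5.7] 0.2688697383854417 [565.67  -1.15  65.51] 31.3625
```

It binds steeply at 2.47 rad and 0.27 N m, with TCP z down about 5 mm from the rest position. That is a sound knob, fully home, so it goes in the green tray. I'll unscrew it back along the helix.

```bash
cat > unscrew.py <<'E'
from h import *
import json
d=json.load(open("st.json"));b=np.array(d["b"]);th=d["th"];z0=65.55
A=np.array([564.8,-3.7]);T=lambda y:A-2.8*np.array([np.cos(y),np.sin(y)])
c=np.array(d["xy"])-T(GY-th);off=0.
print("corr",c);log=[];ok=True
while th>0:
    th=max(0,th-(.05 if th>2.35 else .1))
    lift=.6*np.clip((2.3-th)/.6,0,1)
    z=z0+3.18*max(0,1.72-th)+lift+off
    bot.line_to([*(T(GY-th)+c),z],40,q(GY-th))
    a=avg(3);F=a[3:6]-b[3:6];M=a[8]-b[8];log.append((round(th,2),round(z,2),*F.round(1).tolist(),round(float(M),3)))
    if np.linalg.norm(F)>20 or abs(M)>.35: ok=False;break
    if abs(F[2])>2.5: off+=np.clip(.08*F[2],-.5,.5)
    c+=np.clip(.06*F[:2]*(abs(F[:2])>2),-.2,.2)
for l in log[::2]:print(l)
xy=T(GY-th)+c;print("ok",ok,log[-1],"c",c,"xy",xy,"t",a[10])
d.update(th=th,z=float(z),xy=xy.tolist());json.dump(d,open("st2.json","w"))
E
python3 unscrew.py
```

```text
corr [-0.24756457  0.28317162]
(2.42, np.float64(65.55), -0.2, -2.1, 5.6, 0.107)
(2.32, np.float64(66.21), -0.6, -1.0, 0.2, 0.036)
(2.12, np.float64(66.39), 0.2, -0.6, -1.4, 0.02)
(1.92, np.float64(66.59), 0.4, -0.4, -0.6, 0.002)
(1.72, np.float64(66.79), 0.3, -0.3, 0.1, -0.004)
(1.52, np.float64(67.44), 0.1, 0.5, 0.1, 0.002)
(1.32, np.float64(68.08), 0.5, -0.6, 0.1, 0.021)
(1.12, np.float64(68.72), 0.2, 0.2, -0.4, -0.04)
(0.92, np.float64(69.35), 0.1, 0.1, 0.1, -0.013)
(0.72, np.float64(69.99), 0.1, -0.1, -0.1, -0.012)
(0.52, np.float64(70.62), -0.2, 0.3, 0.1, -0.005)
(0.32, np.float64(71.26), 0.9, 0.3, -0.1, -0.003)
(0.12, np.float64(71.9), -0.3, 0.1, -0.7, 0.021)
(0, np.float64(72.28), 0.4, 0.1, 0.1, 0.021)
ok True (0, np.float64(72.28), 0.4, 0.1, 0.1, 0.021) c [-0.24756457  0.15812545] xy [561.94547915  -4.56352955] t 38.81666666666667
```

```bash
python3 - <<'E'
from h import *
import json
d=json.load(open("st2.json"));b=np.array(d["b"]);xy=d["xy"];z=d["z"];mx=0;ok=True
while z<112:
    z+=5 if z>76 else 1.5
    bot.line_to([*xy,z],60,q(GY));a=avg(3);f=np.linalg.norm(a[3:6]-b[3:6]);mx=max(mx,f)
    if f>6: ok=False;break
print(ok,z,mx,a[:6].round(1))
if ok:
    bot.line_to([*xy,150],150)
    bot.move_ptp([599.5,201,150],q(GY));bot.line_to([599.5,201,70],120);show()
    im=bot.camera("scene")[...,::-1];cv2.imwrite("pics/scene6.png",im);cv2.imwrite("pics/c9.png",crop(im,412,240,45,40,8))
E
```

```text
True 116.77810862900465 1.0078630707274538 [ 5.621e+02 -4.500e+00  1.171e+02 -3.000e-01  2.000e-01 -1.000e+00]
t43.89 tcp [600.1 200.9  70.8] F [-0.6  0.8 -0.6] M [-0.11  0.06 -0.05] w13.8 j6 1.31
```

View pics/c9.png

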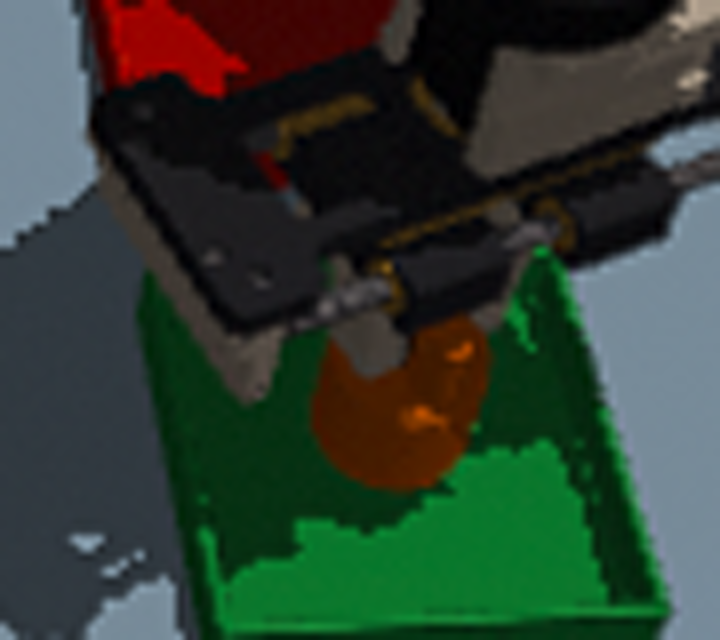

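```bash
python3 - <<'E'
from h import *
xy=[599.5,201]
bot.line_to([*xy,52],60);z,f,b=down(xy,GY,52,45,.6,2.5,20)
bot.move_gripper(30,5);show();bot.pause(.1)
bot.line_to([*xy,130],120);bot.move_ptp([560,60,220],q(GY));bot.move_gripper(60)
bot.move_ptp([480,-250,250],q(GY));show()
for n in("scene","top"):cv2.imwrite(f"pics/{n}7.png",bot.camera(n)[...,::-1])
E
```

```text
down z46.6 [599.5 201.   47.1] dF [-2.3  0.5  6. ] dM [-0.14  0.96  0.02] w14.0 t46.9
t47.48 tcp [599.5 201.   46.5] F [ 0.2 -0.5  0.3] M [-0.05  0.12  0.04] w30.0 j6 1.31
t51.10 tcp [ 480.4 -249.4  249.9] F [-0.  -0.7 -0.9] M [-0.09  0.08  0.02] w59.5 j6 2.06
```

View pics/scene7.png

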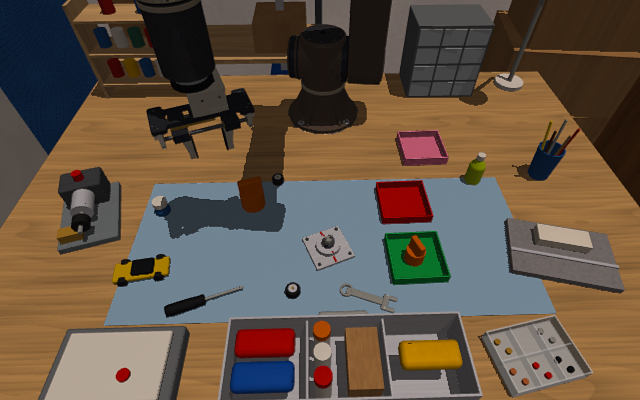

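View pics/top7.png

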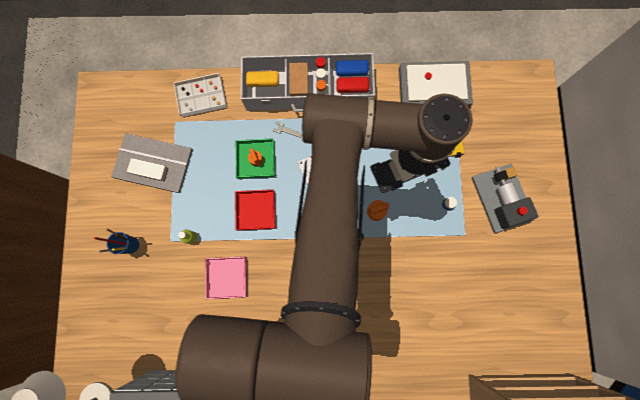

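The knob stands upright in the middle of the green tray, at scene (415,250) and top (256,158). The other things are where they were, and the arm is clear, so I'm handing in.

```bash
python3 -c "
from plant import bot
bot.close_job()"
```

```text
the job is handed in; nothing more can be done
```

The small orange knob is sound: its skirt came fully home on the gauge's flange. It now stands upright near the middle of the green tray, and the job is handed in. No verdict was reported.

- **Screwing on:** I turned it clockwise from the marks. It met the flange at about 1.75 rad and bound at 2.47 rad. My torque readings rose steeply there, from 0.16 to 0.29 N m in one small step, and settled at about 0.27 N m. I had meant to stop near 0.2, so this is the upper end of finger-tight.
- **Home or short:** The bind angle and the torque matched a sound knob. The fingers were about 5 mm lower than at rest, and the camera showed no gap at the skirt, though a finger hid part of it. From finger height alone I put the underside 0.5 to 0.7 mm above the flange, inside the 1 mm limit but not exactly zero.
- **Unscrewing:** I backed it off along the thread. Force read about 6 N on the first steps off the bind and stayed under about 1.5 N in the steps printed after that. It never passed about 1 N during the lift-off.
- **Last check:** The final pictures, about 51 s in, show the knob upright and released, the arm clear, and the other things where they were. In the overhead picture the arm hides some of them.
- **Position estimate:** My first gauge position was about 2–3 mm off and the grip about 3 mm off-centre along the wing. The force-guided motion took up both.

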